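Turn the drain grate over beneath the glass shelf

TASK

Under the low frosted-glass shelf, the slotted steel grate of the shower drain has been flipped open. Take it by its black handle and turn it over on its hinge so that it lies down flat over the drain, then let go. Do not bump the glass shelf, and leave the blue lid of the soap dish beside it lying open.

Things in the scene. Friction and masses are not known exactly. Their poses are not given: they have to be found in the camera images.
- grate_handle (a point): Grip point of the slotted steel grate's handle: a level black bar, 12 mm thick, 62 mm long, jutting towards the robot from the grate's front edge at its free side, 18 mm disc at its tip. On the bar's axis, 37 mm before the grate, 25 mm short of the disc. Its x axis runs along bar and hinge, away from the robot; the hinge line passes 80 mm away along its +y axis, 38 mm above the floor.
- grate (a joint): Angle of the grate (106 x 90 x 6 mm) on its dark drain box (110 x 196 mm, fronts flush, 41 mm high in all): 0 = open, flat to the right (shelf's -y) of the hinge; pi/2 = upright; pi (end stop) = turned over, flat on the drain to the left (+y). Handle 38 mm above the floor when flat. Starts at 0 to 0.35. Stiff: stays where left; 2 to 4 N at the handle move it.
- dish_lid (a joint): Angle of the plain blue lid of the white soap dish, a bystander of the same build and size as the grate and drain, with a white handle; its hinge lies 260 mm to the left or right of the grate's. Same sense and stiffness: 0 = fully open. Starts at 0 to 0.1 and is to stay open.
- shelf: Fixed frosted glass, 160 (x) x 600 (y) x 10 mm, underside 138 mm above the floor, steel posts at both ends; things up to 165 mm tall stand on it. Origin on the floor below its middle; x away from the robot (parallel to the hinges), y left, z up. It covers the grate's rear (upright grate passes 10 mm under it); its front edge lies 85 mm beyond the handle's grip point in x.

How it is judged:
By the outcome, as a careful person would: the job done as asked, in the order asked, and still so for the second after the job is handed in, with the robot touching nothing.
It also fails if it takes over 38 s, if anything falls off the work surface, if the arm or the gripper's body presses on something with over 40 N, if the wrist force passes 120 N, or if a joint passes its speed limit or range.

ROBOT

A 6-joint arm with a two-finger parallel gripper is mounted at the origin on the work surface. World frame = base frame: x ahead of the robot, y to its left, z up, the work surface at z = 0. Lengths are in mm, angles in rad, forces in N, time in s.
With the tool pointing down it reaches from about 275 to 750 mm from the base axis. Payload 10.2 kg.
Tool frame: the origin (TCP) lies on the mounting face of the last link; the fingertips stand 173 mm ahead of it and the grasp point (between the pads) lies 155 mm ahead of it; z points along the fingers, y is the direction in which the jaws open and shut (so a half turn about z gives the same grasp; the last joint's range is limited). The gripper opens to 85 mm and grips with 20 to 120 N. Pads are 22 mm wide; open, the fingers measure 114 mm over their backs; the gripper's body (76 mm by 85 mm) begins 54 mm behind the grasp point. The pads swing forward as they close: fully open they stand 13 mm farther back than shut.
Start: joints at [-1.336, 0.313, 1.498, -0, 1.331, -0.223], TCP at [232.026, -470.952, 404.694] pointing down, gripper open.
Joint ranges: [-2.94, 2.94], [-0.97, 2.17], [0.19, 2.56], [-1.23, 4.37], [0.02, 3.11], [-2.88, 2.88]. Speed limits (rad/s): [2.39, 2.39, 3.01, 3.14, 3.14, 3.14].

INTERFACE

Orientations are given as a 3x3 rotation matrix whose columns are the frame's x, y, z axes.
In Python, from plant import readout, vision, hand_in gives the robot as it stands. The module is installed in compiled form; this text tells all that it offers.
- The arm moves only by the shell command python3 -m crank 'ROWS' [FORCE]. ROWS is JSON, a list that holds one entry, the list of rows, each a list of 5 numbers: the closure, from 0 (fully open) to 1 (shut), then the shift along the tool's x, y, z in m, then the turn about the tool's z in rad. In form: [[[claw, x, y, z, yaw], ...]]. A call has 1 to 12 rows; each row is the pose to reach, as a shift and turn from the pose commanded when the call began, along the tool's axes at that moment; what a row does not reach only later rows make up. A row lasts 1/12 s, in which the tool goes at most 41.7 mm and 7.16 degrees, less where a joint would pass 70% of its speed; a pose out of reach is approached as far as the arm can. A call with a gripper value outside its range is refused whole. The fingers move at their own pace and stop on an object; FORCE is the grip in N (left out, the last holds). Time passes only in rows, so rows that repeat a pose let the fingers close. It gives the time, the measured TCP pose, the force and the opening at its end, in the units of the state.
- readout.sense(): the state, without advancing time (a new reading comes with each control period).
- vision.camera(name): name is "side" or "top" or "wrist"; returns the picture (480x640x3 uint8, red, green, blue); there is no depth.
- vision.camera_model(name): a dict with "K" (3x3 intrinsics, pixels), "dist_coeffs" ([k1, k2, p1, p2, k3] as OpenCV has them; the pictures are not rectified), "position" and "attitude" of the camera in the world; the wrist camera has in their place "hand_eye" (4x4, takes a point from camera to tool coordinates, whose origin is the TCP and whose axes are the flange's). Camera axes: x right, y down, z forward; pixel columns grow to the right and rows downward; lengths in mm; the calibration is good to about 2 mm. A picture is of the moment at which its call begins: read the wrist's pose just before it. camera_model takes no time and is no camera call.
- hand_in(): hands the job in, once; it reports no verdict.
The state is a dict: "time": time; "joints": joint angles; "dq": joint speeds; "joint_torque": joint torques, N m; "position": TCP position; "eef_rot": TCP orientation; "ft_force": force on the tool from outside, world axes, zero at the start; "wrist_torque": the same for the moment, N m; "width": opening from 0.0 (shut) to 1.0 (fully open).
Only numpy, scipy, OpenCV 4.12 (cv2) and the standard library are available. Lean on these libraries where they do the work, as an engineer would, in place of code of your own. Each camera call takes 0.05 s, during which the arm holds its last target.

## Working session

There is one attempt and no reset: what is moved stays moved. The work goes in short steps, Python scripts to look and compute and a shell command to move; the robot and the scene stay as the last step left them, time stands still between calls to the robot, and variables do not carry over. Pictures are saved under pics/ and viewed, and the job is handed in when it is done.

```bash
mkdir -p pics; python3 - <<'E'
from plant import readout, vision
import cv2
s=readout.sense()
print({k:s[k] for k in s})
for n in ["side","top","wrist"]:
    im=vision.camera(n); cv2.imwrite(f"pics/{n}0.png",im[:,:,::-1]); print(n,vision.camera_model(n))
E
```

```text
{'time': 0.0, 'joints': array([-1.33640592e+00,  3.13479823e-01,  1.49842704e+00, -1.47958345e-05,
        1.33100584e+00, -2.23417275e-01]), 'dq': array([-0.00176119, -0.00072188, -0.00015339,  0.00152754,  0.00072087,
       -0.00052782]), 'joint_torque': array([-1.56103342e-04, -4.12263894e+01, -2.59740669e+01, -2.16089788e-04,
        4.15988659e-03, -9.89488683e-06]), 'position': array([ 232.0133992 , -470.91657327,  404.12344867]), 'eef_rot': array([[ 8.97022104e-01,  4.41985567e-01, -3.20560132e-04],
       [ 4.41985596e-01, -8.97021233e-01,  1.28061200e-03],
       [ 2.78462776e-04, -1.29042023e-03, -9.99999129e-01]]), 'ft_force': array([ 0.06246229, -0.73044545,  0.03757921]), 'wrist_torque': array([0.06505902, 0.00662598, 0.01941006]), 'width': 0.998132068768016}
side {'K': array([[434.03516467,   0.        , 324.97995022],
       [  0.        , 434.03516467, 238.24896264],
       [  0.        ,   0.        ,   1.        ]]), 'dist_coeffs': array([-0.08987801,  0.        ,  0.        ,  0.        ,  0.        ]), 'position': array([477.75194879, 192.24591603, 685.0565618 ])
[... 544 characters left out ...]
[-0.9999287 ,  0.01180543, -0.00179748],
       [ 0.00113263, -0.05608419, -0.9984254 ]])}
wrist {'K': array([[340.07350564,   0.        , 322.36207233],
       [  0.        , 340.07350564, 239.64692591],
       [  0.        ,   0.        ,   1.        ]]), 'dist_coeffs': array([-0.06454867,  0.        ,  0.        ,  0.        ,  0.        ]), 'hand_eye': array([[ 2.19349611e-04, -9.49196658e-01, -3.14683421e-01,
         8.07237095e+01],
       [ 9.99999830e-01,  3.78382390e-04, -4.44286915e-04,
         8.23950662e-01],
       [ 5.40786320e-04, -3.14683270e-01,  9.49196580e-01,
         3.10690308e+01],
       [ 0.00000000e+00,  0.00000000e+00,  0.00000000e+00,
         1.00000000e+00]])}
```

View pics/side0.png

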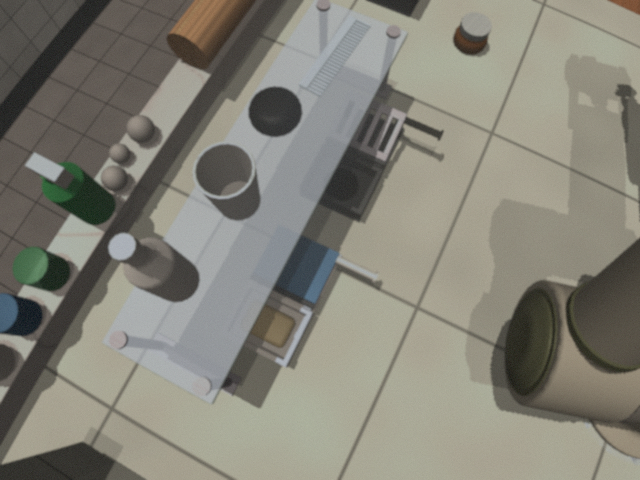

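View pics/top0.png

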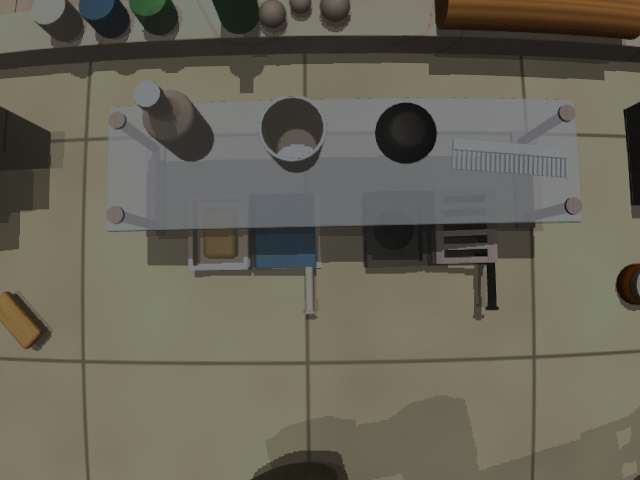

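View pics/wrist0.png

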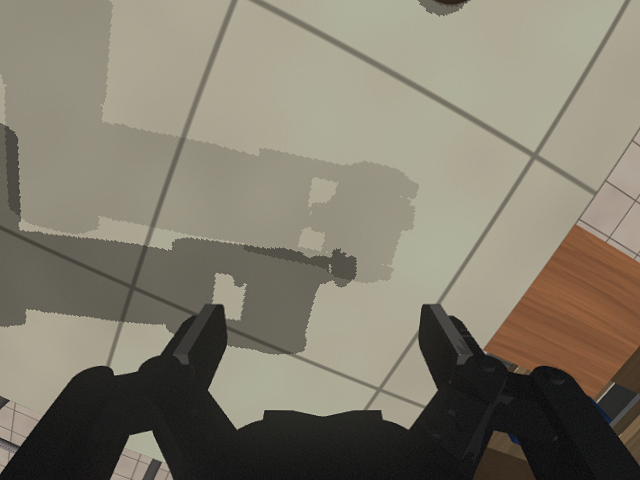

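The top view shows the grate (right of the drain) with its black handle from about (490,263) to its disc at (492,307). In the side view it runs from (408,122) to (440,134). The blue lid's white handle runs from (309,268) to (310,315) in the top view.

```bash
python3 - <<'E'
import cv2,numpy as np
t=cv2.imread("pics/top0.png");s=cv2.imread("pics/side0.png")
a=cv2.resize(t[180:320,350:550],None,fx=4,fy=4,interpolation=cv2.INTER_CUBIC)
b=cv2.resize(s[90:220,310:460],None,fx=5,fy=4.5,interpolation=cv2.INTER_CUBIC)
b=cv2.resize(s[90:220,310:460],None,fx=4.5,fy=4.5,interpolation=cv2.INTER_CUBIC)
cv2.imwrite("pics/tz.png",a);cv2.imwrite("pics/sz.png",b)
E
```

```text
(no output)
```

View pics/tz.png

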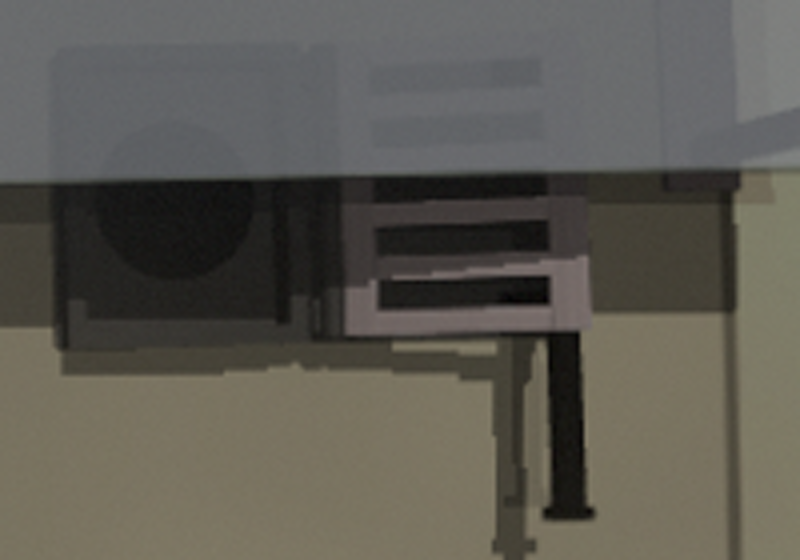

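View pics/sz.png

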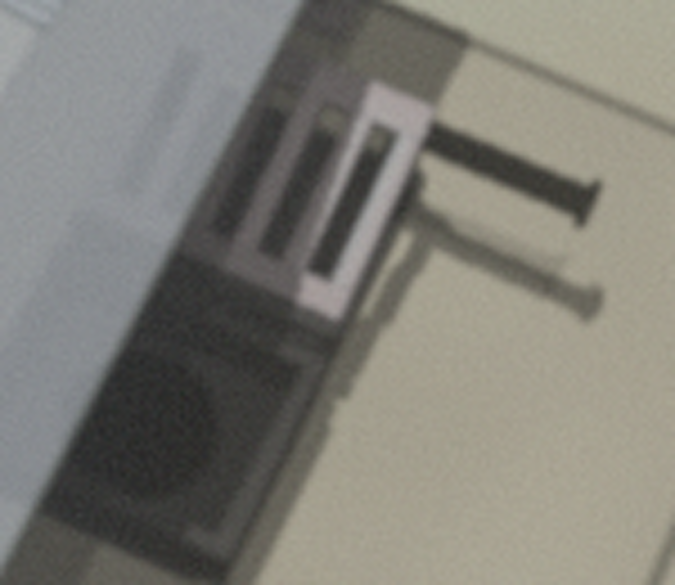

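```bash
cat > h.py <<'E'
import cv2,numpy as np
from plant import readout, vision
def ray(n,p):
    m=vision.camera_model(n)
    u=cv2.undistortPoints(np.array([[p]],float),m["K"],m["dist_coeffs"])[0,0]
    d=m["attitude"]@np.array([u[0],u[1],1.]); return m["position"],d/np.linalg.norm(d)
def plane(n,p,z):
    o,d=ray(n,p); return o+d*(z-o[2])/d[2]
def tri(a,b):
    o,d=ray("top",a);q,e=ray("side",b)
    t=np.linalg.lstsq(np.c_[d,-e],q-o,rcond=None)[0]
    A=o+t[0]*d;B=q+t[1]*e
    return (A+B)/2,np.linalg.norm(A-B)
E
python3 - <<'E'
from h import *
np.set_printoptions(precision=1,suppress=True)
print("base",tri((490.7,263.0),(406.8,120.4)));print("disc",tri((491.9,308.3),(440.4,135.3)))
print("shelf front L,R (z148/138)",plane("top",(108,231),138),plane("top",(581,221),138))
print("box L corner front",plane("top",(363.9,267.1),41))
print("box front right",plane("top",(428,263.5),41))
print("box L side cam", tri((363.9,267.1),(310+228/4.5,90+585/4.5)))
for z in(38,50,60):print("disc top",z,plane("top",(491.9,308.3),z),"side",plane("side",(440.4,135.3),z), "base",plane("top",(490.7,263.0),z),plane("side",(406.8,120.4),z))
print("lid handle base/tip",plane("top",(309,268),40),plane("top",(310.5,314),40))
E
```

```text
base (array([ 528.5, -215.5,   60.4]), np.float64(3.4820130048165736))
disc (array([ 466.6, -214.6,   62.4]), np.float64(0.016534228347284616))
shelf front L,R (z148/138) [575.5 292.9 138. ] [ 581.5 -310.2  138. ]
box L corner front [527.1 -36.9  41. ]
box front right [ 531.  -129.5   41. ]
box L side cam (array([525.8, -39.8,  14.6]), np.float64(2.886665812562929))
disc top 38 [ 464.4 -223.5   38. ] side [ 466.2 -230.6   38. ] base [ 530.3 -223.2   38. ] [ 528.6 -230.7   38. ]
disc top 50 [ 465.5 -219.1   50. ] side [ 466.4 -222.7   50. ] base [ 530.2 -218.8   50. ] [ 527.6 -222.9   50. ]
disc top 60 [ 466.4 -215.5   60. ] side [ 466.6 -216.2   60. ] base [ 530.2 -215.2   60. ] [ 526.9 -216.3   60. ]
lid handle base/tip [526.8  41.5  40. ] [461.3  40.1  40. ]
```

Handle axis is at y≈-215, z≈62, with the disc at x≈466.6, so the grip point is at about (492, -215, 62). The hinge is at about y=-138.5, z=38, and the grate angle is about 0.3. I'll move above the handle and turn the tool so that its x axis, and the wrist camera with it, faces the robot, away from the shelf.

```bash
python3 -m crank '[[[0,0.029,-0.010,0,-0.12],[0,0.058,-0.020,0,-0.24],[0,0.087,-0.029,0,-0.36],[0,0.116,-0.038,0,-0.48],[0,0.145,-0.048,0,-0.60],[0,0.174,-0.057,0,-0.72],[0,0.203,-0.067,0.01,-0.84],[0,0.232,-0.076,0.02,-0.96],[0,0.261,-0.086,0.03,-1.08],[0,0.290,-0.096,0.04,-1.20],[0,0.319,-0.105,0.05,-1.32],[0,0.346,-0.115,0.06,-1.44]]]' 20; python3 - <<'E'
from h import *
np.set_printoptions(precision=3,suppress=True)
s=readout.sense();print(s["time"],s["position"],s["eef_rot"],s["joints"])
E
```

```text
time: 1.15
position: [492.6, -213.5, 344.0]
eef_rot: [[-0.327, 0.945, -0.0], [0.945, 0.327, 0.0], [0.0, -0.0, -1.0]]
ft_force: [0.5, -0.7, 0.7]
width: 0.998
1.15 [ 492.592 -213.533  344.034] [[-0.327  0.945 -0.   ]
 [ 0.945  0.327  0.   ]
 [ 0.    -0.    -1.   ]] [-0.627  0.393  1.55   0.     1.199 -0.961]
```

```bash
python3 -m crank '[[[0,0,0,0,-0.12],[0,0,0,0,-0.24],[0,0,0,0,-0.36],[0,0,0,0,-0.48],[0,0,0,0,-0.60],[0,0,0,0,-0.72],[0,0,0,0,-0.84],[0,0,0,0,-0.96],[0,0,0,0,-1.08],[0,0,0,0,-1.20],[0,0,0,0,-1.245],[0,0,0,0,-1.245]]]' 20; python3 - <<'E'
from h import *
np.set_printoptions(precision=3,suppress=True)
s=readout.sense();print(s["time"],s["position"],s["eef_rot"],s["joints"])
im=vision.camera("wrist");cv2.imwrite("pics/w1.png",im[:,:,::-1])
E
```

```text
time: 2.15
position: [491.5, -214.9, 344.5]
eef_rot: [[-1.0, -0.003, -0.0], [-0.003, 1.0, 0.0], [0.0, 0.0, -1.0]]
ft_force: [-0.1, -0.1, 0.5]
width: 1.0
2.15 [ 491.541 -214.858  344.463] [[-1.    -0.003 -0.   ]
 [-0.003  1.     0.   ]
 [ 0.     0.    -1.   ]] [-0.631  0.392  1.551 -0.     1.2   -2.204]
```

View pics/w1.png

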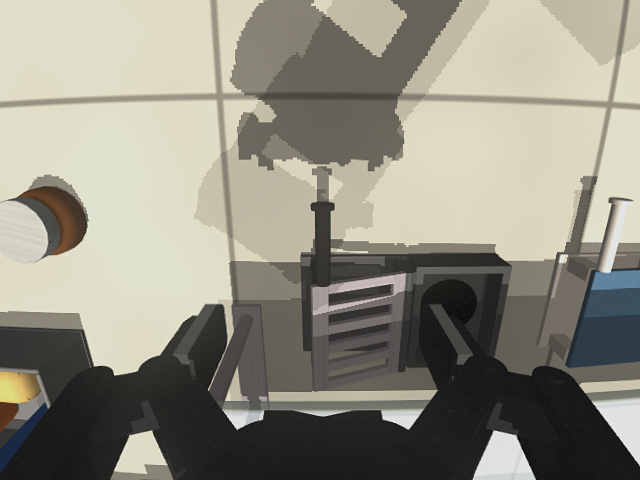

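The wrist view shows the black bar from its disc at (321,207) to the grate at (321,284), centred between the fingers. I'll cross-check this against the other views.

```bash
python3 - <<'E'
from h import *
np.set_printoptions(precision=1,suppress=True)
s=readout.sense();m=vision.camera_model("wrist")
T=np.eye(4);T[:3,:3]=s["eef_rot"];T[:3,3]=s["position"];C=T@m["hand_eye"]
def wr(p):
    u=cv2.undistortPoints(np.array([[p]],float),m["K"],m["dist_coeffs"])[0,0]
    return C[:3,3],C[:3,:3]@np.array([u[0],u[1],1.])
def wp(p,z):
    o,d=wr(p);return o+d*(z-o[2])/d[2]
for z in (58,62,66):print(z,"disc",wp((321.5,206.5),z),"base",wp((321,284),z))
# three-view least squares
def ls(rs):
    A=0;b=0
    for o,d in rs:
        d=d/np.linalg.norm(d);P=np.eye(3)-np.outer(d,d);A=A+P;b=b+P@o
    x=np.linalg.solve(A,b);return x,[np.linalg.norm((np.eye(3)-np.outer(d,d)/(d@d))@(x-o)) for o,d in rs]
print(ls([ray("top",(491.9,308.3)),ray("side",(440.4,135.3)),wr((321.5,206.5))]))
print(ls([ray("top",(490.7,263.0)),ray("side",(406.8,120.4)),wr((321,284))]))
print("lid handle",wp((620,200),40),wp((604,270),40))
E
```

```text
58 disc [ 468.7 -216.1   58. ] base [ 534.1 -216.6   58. ]
62 disc [ 467.8 -216.1   62. ] base [ 532.2 -216.5   62. ]
66 disc [ 466.8 -216.1   66. ] base [ 530.3 -216.5   66. ]
(array([ 467. , -215.5,   61.3]), [np.float64(0.6689059029459543), np.float64(0.4187231070864918), np.float64(1.0675272090827324)])
(array([ 529.3, -215.1,   63.3]), [np.float64(1.296307689966815), np.float64(2.7786874757428945), np.float64(2.4901214717290867)])
lid handle [465.4  41.5  40. ] [530.9  43.8  40. ]
```

```bash
python3 -m crank '[[[0,0,-0.0005,0.03,0],[0,0,-0.0005,0.06,0],[0,0,-0.0005,0.09,0],[0,0,-0.0005,0.115,0],[0,0,-0.0005,0.127,0],[0,0,-0.0005,0.127,0],[0.5,0,-0.0005,0.127,0],[1,0,-0.0005,0.127,0],[1,0,-0.0005,0.127,0],[1,0,-0.0005,0.127,0],[1,0,-0.0005,0.127,0],[1,0,-0.0005,0.127,0]]]' 25; python3 - <<'E'
from h import *
for n in("wrist","top"):
  im=vision.camera(n);cv2.imwrite(f"pics/{n}2.png",im[:,:,::-1])
E
```

```text
time: 3.2
position: [491.6, -215.4, 218.1]
eef_rot: [[-1.0, -0.001, 0.001], [-0.001, 1.0, -0.0], [-0.001, -0.0, -1.0]]
ft_force: [2.0, 9.5, -2.4]
width: 0.146
```

View pics/wrist2.png

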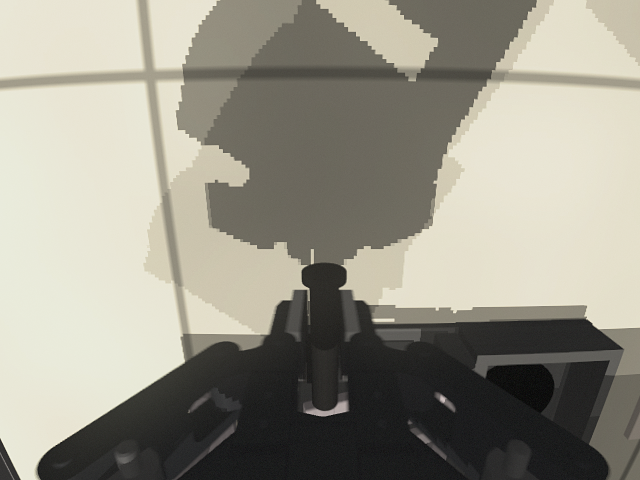

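View pics/top2.png

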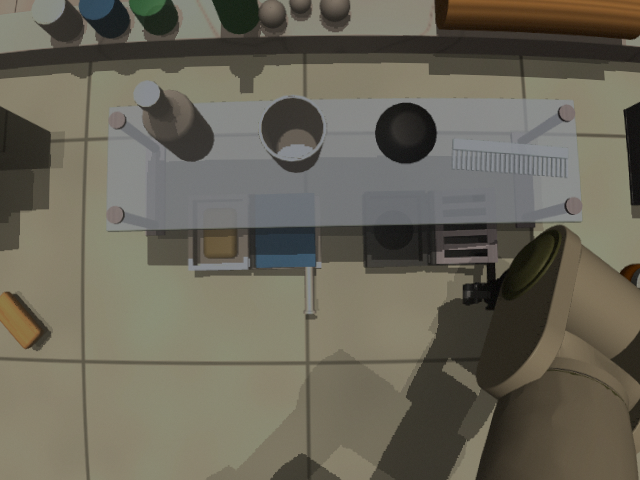

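The bar is gripped (opening 12.4 mm). Now the first part of the arc, about a hinge at y≈-139, z≈38 with an 80 mm radius.

```bash
python3 -m crank '[[[1,0,0.0028,-0.0075,0],[1,0,0.0063,-0.0147,0],[1,0,0.0105,-0.0215,0],[1,0,0.0154,-0.0278,0]]]' 25;  python3 -m crank '[[[1,0,0.0055,-0.0059,0],[1,0,0.0115,-0.0111,0],[1,0,0.0180,-0.0157,0],[1,0,0.0250,-0.0197,0]]]' 25; python3 - <<'E'
from h import *
for n in("wrist","side"):
  im=vision.camera(n);cv2.imwrite(f"pics/{n}3.png",im[:,:,::-1])
E
```

```text
time: 3.63
position: [491.5, -200.0, 246.5]
eef_rot: [[-1.0, -0.001, 0.0], [-0.001, 1.0, -0.002], [-0.0, -0.002, -1.0]]
ft_force: [-0.1, -7.3, -2.5]
width: 0.127
time: 3.97
position: [491.3, -176.0, 267.7]
eef_rot: [[-1.0, -0.002, 0.001], [-0.002, 1.0, -0.006], [-0.001, -0.006, -1.0]]
ft_force: [-8.4, -14.0, 11.7]
width: 0.126
```

View pics/wrist3.png

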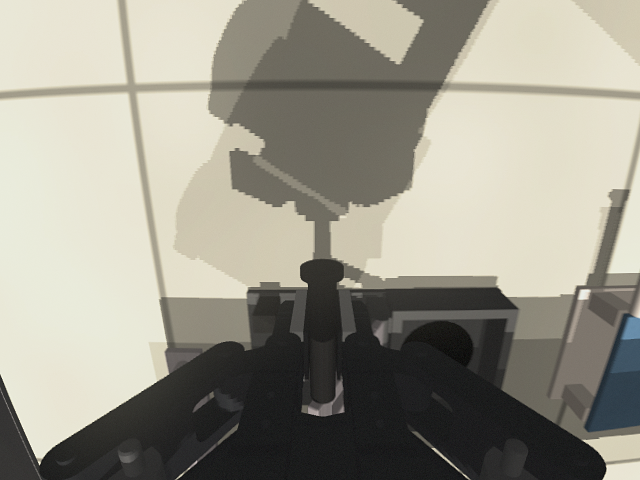

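View pics/side3.png

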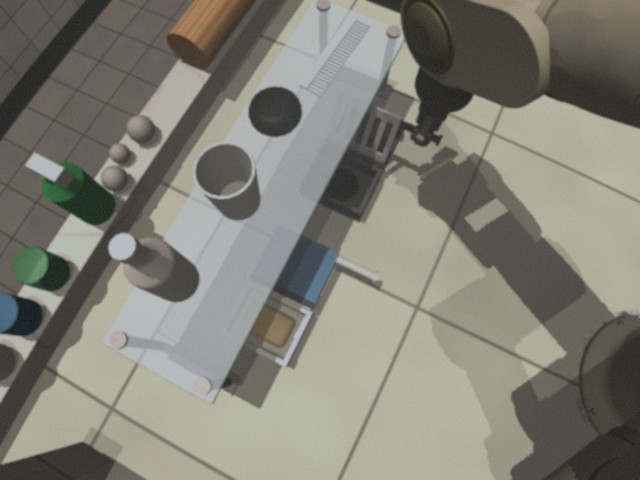

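The grate follows the arm. In the side view the handle is near (425,135) with the fingers around it, and the lid is unmoved. The force shows about 15 N radially outward, so I'll raise the arc a little.

```bash
python3 -m crank '[[[1,0,0.0073,-0.0042,0],[1,0,0.0149,-0.0072,0],[1,0,0.0227,-0.0089,0],[1,0,0.0306,-0.0098,0]]]' 25;  python3 -m crank '[[[1,0,0.0080,-0.0002,0],[1,0,0.0160,0.0005,0],[1,0,0.0239,0.0020,0]]]' 25; python3 - <<'E'
from h import *
for n in("wrist","side"):
  im=vision.camera(n);cv2.imwrite(f"pics/{n}4.png",im[:,:,::-1])
print(readout.sense()["joints"])
E
```

```text
time: 4.4
position: [491.4, -144.5, 277.0]
eef_rot: [[-1.0, -0.001, 0.002], [-0.001, 1.0, -0.003], [-0.002, -0.003, -1.0]]
ft_force: [-0.9, -4.6, -0.0]
width: 0.126
time: 4.65
position: [491.4, -120.0, 274.2]
eef_rot: [[-1.0, -0.001, 0.001], [-0.001, 1.0, -0.002], [-0.001, -0.002, -1.0]]
ft_force: [-1.0, -4.8, 1.9]
width: 0.128
[-4.69962480e-01  4.17600819e-01  1.72128967e+00  9.59246148e-04
  1.00233755e+00 -2.04345161e+00]
```

View pics/wrist4.png

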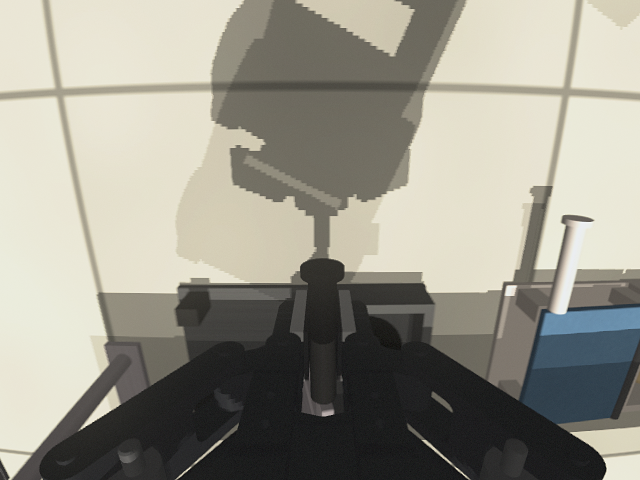

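View pics/side4.png

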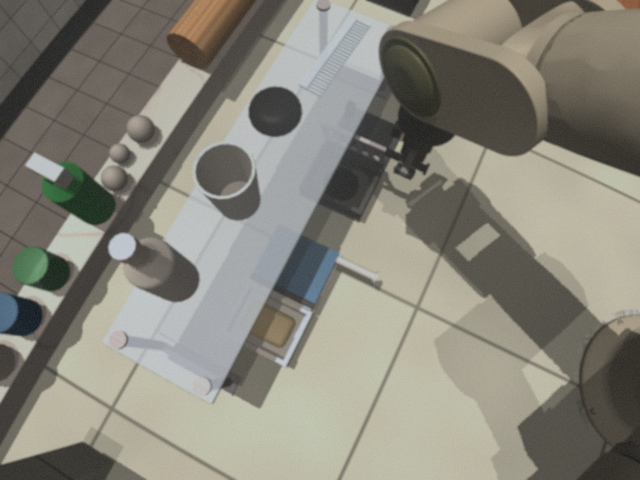

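Past upright now, with forces under 5 N and the lid still open. Continuing down.

```bash
python3 -m crank '[[[1,0,0.0057,0.0016,0],[1,0,0.0114,0.0037,0],[1,0,0.0187,0.0070,0],[1,0,0.0256,0.0111,0],[1,0,0.0320,0.0159,0]]]' 25;  python3 -m crank '[[[1,0,0.0060,0.0053,0],[1,0,0.0114,0.0113,0],[1,0,0.0161,0.0177,0],[1,0,0.0202,0.0247,0]]]' 25; python3 -m crank '[[[1,0,0.0034,0.0073,0],[1,0,0.0060,0.0149,0],[1,0,0.0079,0.0227,0]]]' 25
```

```text
time: 5.17
position: [491.4, -87.7, 256.8]
eef_rot: [[-1.0, -0.001, 0.0], [-0.001, 1.0, 0.0], [-0.0, 0.0, -1.0]]
ft_force: [0.2, -5.1, 0.1]
width: 0.125
time: 5.5
position: [491.4, -67.7, 231.7]
eef_rot: [[-1.0, -0.001, -0.0], [-0.001, 1.0, 0.0], [0.0, 0.0, -1.0]]
ft_force: [-1.7, -1.6, 2.5]
width: 0.125
time: 5.75
position: [491.3, -60.1, 208.8]
eef_rot: [[-1.0, -0.001, -0.0], [-0.001, 1.0, 0.0], [0.0, 0.0, -1.0]]
ft_force: [-1.1, -4.6, 2.0]
width: 0.125
```

```bash
python3 -m crank '[[[1,0,0.001,0.0076,0],[1,0,0.0013,0.013,0],[1,0,0.0013,0.016,0],[1,0,0.0013,0.016,0]]]' 25; python3 - <<'E'
from h import *
for n in("wrist","side"):
  im=vision.camera(n);cv2.imwrite(f"pics/{n}5.png",im[:,:,::-1])
s=readout.sense();print(s["position"],s["ft_force"])
E
```

```text
time: 6.08
position: [491.4, -58.9, 193.5]
eef_rot: [[-1.0, -0.001, -0.001], [-0.001, 1.0, 0.001], [0.001, 0.001, -1.0]]
ft_force: [1.0, 1.5, 0.9]
width: 0.13
[491.35702877 -58.92374113 193.46885783] [0.92589067 2.02197924 1.45715405]
```

View pics/wrist5.png

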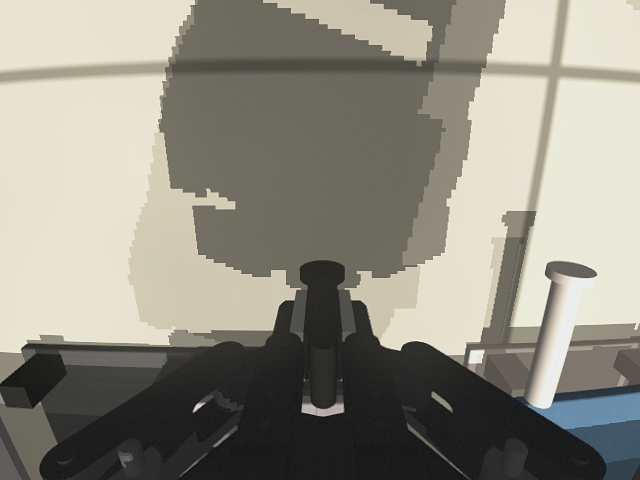

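View pics/side5.png

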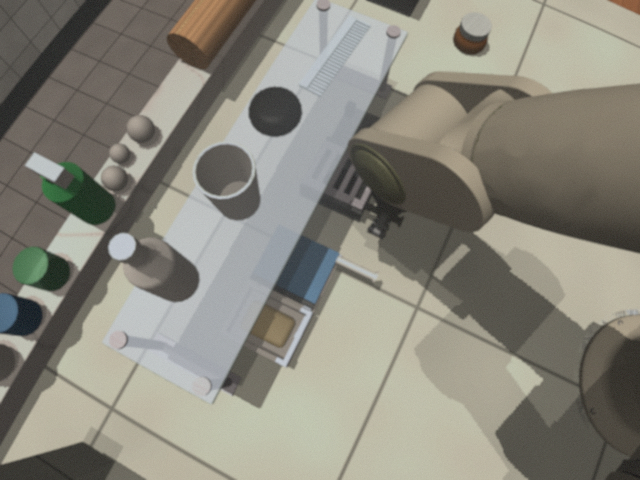

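The grate is nearly down, but no end-stop reaction shows yet. I'll press down in small steps.

```bash
python3 -m crank '[[[1,0,0,0.002,0],[1,0,0,0.002,0]]]' 40; python3 -m crank '[[[1,0,0,0.002,0],[1,0,0,0.002,0]]]' 40;
```

```text
time: 6.35
position: [491.4, -58.9, 193.1]
eef_rot: [[-1.0, -0.001, -0.0], [-0.001, 1.0, 0.0], [0.0, 0.0, -1.0]]
ft_force: [-6.9, 3.7, 23.2]
width: 0.127
time: 6.52
position: [491.5, -58.8, 192.8]
eef_rot: [[-1.0, -0.002, 0.0], [-0.002, 1.0, 0.0], [-0.0, 0.0, -1.0]]
ft_force: [-16.5, 5.8, 45.8]
width: 0.122
```

Firm stop: 46 N upward with no movement. I'll relieve the load, open, and retreat straight up.

```bash
python3 -m crank '[[[1,0,0,-0.0025,0],[1,0,0,-0.003,0],[0.5,0,0,-0.003,0],[0.5,0,0,-0.003,0],[0.4,0,0,-0.003,0],[0.4,0,0,-0.003,0],[0.4,0,0,-0.003,0]]]' 25; python3 -m crank '[[[0.4,0,0,-0.015,0],[0.4,0,0,-0.04,0],[0.4,0,0,-0.07,0],[0.4,-0,0,-0.10,0],[0.4,0.02,0,-0.13,0],[0.4,0.05,0,-0.15,0],[0.4,0.08,0,-0.16,0],[0.4,0.08,0,-0.16,0]]]'; python3 - <<'E'
from h import *
for n in("wrist","side","top"):
  im=vision.camera(n);cv2.imwrite(f"pics/{n}6.png",im[:,:,::-1])
E
```

```text
time: 7.1
position: [491.3, -59.1, 192.4]
eef_rot: [[-1.0, -0.001, -0.0], [-0.001, 1.0, 0.0], [0.0, 0.0, -1.0]]
ft_force: [-0.0, -0.3, -0.5]
width: 0.596
time: 7.77
position: [408.4, -58.7, 354.5]
eef_rot: [[-1.0, -0.001, 0.002], [-0.001, 1.0, -0.001], [-0.002, -0.001, -1.0]]
ft_force: [0.1, 0.2, 0.4]
width: 0.6
```

View pics/wrist6.png

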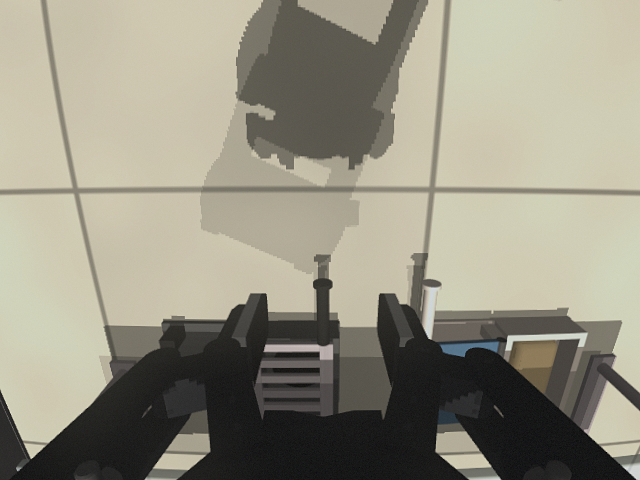

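View pics/side6.png

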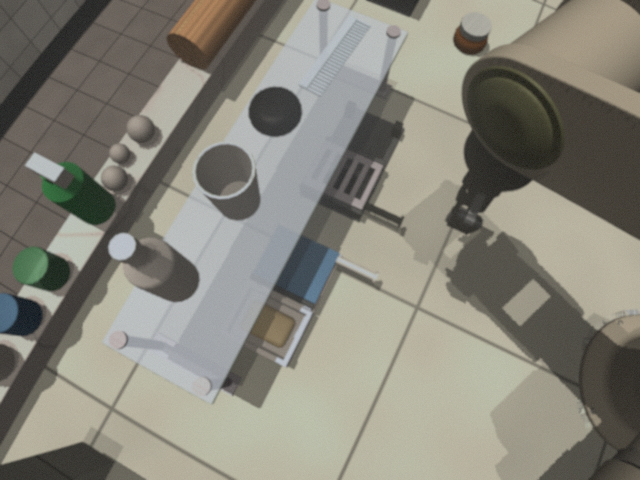

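View pics/top6.png

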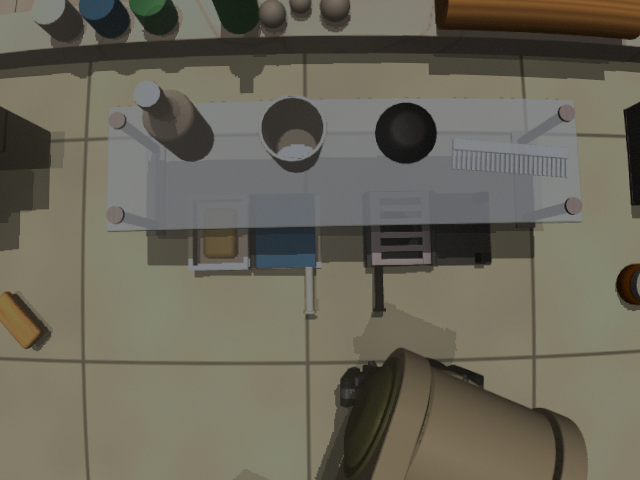

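The grate now lies over the drain. In the top view the handle runs from (378,266) to its disc at (379,309), and in the side view the disc is near (402,222). The lid and shelf items look unchanged. Next I'll check the handle height and compare before and after.

```bash
python3 - <<'E'
from h import *
np.set_printoptions(precision=1,suppress=True)
t=cv2.imread("pics/top6.png");s=cv2.imread("pics/side6.png")
a=cv2.resize(t[230:320,350:440],None,fx=5,fy=5,interpolation=cv2.INTER_CUBIC)
b=cv2.resize(s[160:250,330:420],None,fx=5,fy=5,interpolation=cv2.INTER_CUBIC)
cv2.imwrite("pics/z6.png",np.hstack([a,b])[:, :800] if 0 else cv2.resize(np.hstack([a,b]),(800,400)))
for n,(y0,y1,x0,x1) in {"top":(180,330,180,325),"side":(225,380,230,400)}.items():
    p=cv2.imread(f"pics/{n}0.png");q=cv2.imread(f"pics/{n}6.png")
    d=cv2.absdiff(p,q)[y0:y1,x0:x1].max(2);print(n,"lid region changed px",(d>35).sum())
    if n=="top":
        d=cv2.absdiff(p,q)[90:225,100:590].max(2);print("shelf changed",(d>35).sum())
print(tri((379.3,309),(401.5,222)))
E
```

```text
top lid region changed px 0
shelf changed 0
side lid region changed px 75
(array([465. , -59.3,  33.7]), np.float64(3.003288805328595))
```

View pics/z6.png

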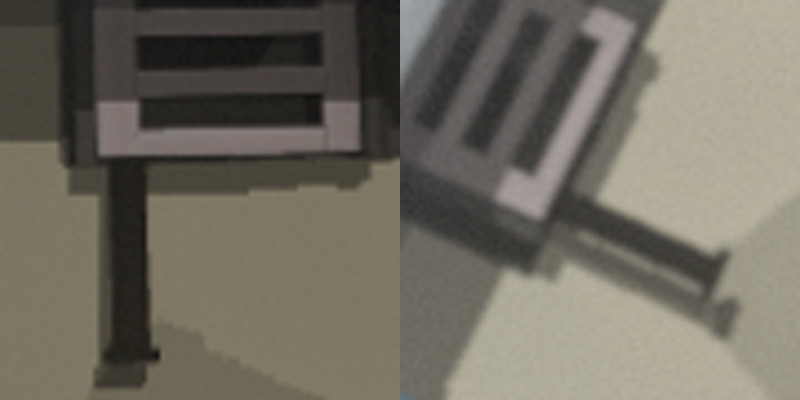

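```bash
python3 - <<'E'
from plant import hand_in
print(hand_in())
E
```

```text
the job is handed in; nothing more can be done
None
```

I turned the grate over on its hinge by its black handle. It now lies flat over the drain, and I let go, backed off clear and handed the job in after about 8 s of robot time.

- **Grate down:** pressing at the end gave a firm stop, with 46 N upward and almost no further travel. After release, the top and side views put the handle disc at y -59 mm and z 34 mm. Flat should be 38 mm. The two camera rays missed each other by 3 mm, so the 4 mm difference is within what my pixel picking can tell.
- **Soap dish lid:** it is still open. The top view shows no changed pixels around it. The side view shows 75, which I put down to the handle and its shadow at the edge of the area checked, but I did not trace them.
- **Glass shelf:** nothing changed in the top view of the shelf and the things on it. During the swing, forces at the wrist stayed below about 20 N wherever I read them.

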